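# Swap two label reels between their unwind stands

## Task

The blue and the yellow label reel have been loaded on each other's unwind stands. Change them over so that each reel sits flat on the stand of its own colour, and finish with the blue collar back over the post of the blue stand and the yellow collar over that of the yellow stand, each resting flat on the reel to hold it down. Leave the dredger, the tape dispenser and the date stamp where they are.

Things in the scene. Friction and masses are not known exactly. Their poses are not given: they have to be found in the camera images.
- stand_blue: unwind stand, fixed, with a grey round base 110 mm across that bears a blue ring; white platter on it, 80 mm across, top (the reel's seat) 12 mm above the bench; steel post 18 mm thick in the middle, tapered nose, tip 62 mm above the bench. A peel arm 44 mm high stands 65 to 92 mm from the post towards the stand's own -x; other sides are clear. Origin: on the bench under the post; z up.
- stand_yellow: unwind stand, fixed, with a grey round base 110 mm across that bears a yellow ring; white platter on it, 80 mm across, top (the reel's seat) 12 mm above the bench; steel post 18 mm thick in the middle, tapered nose, tip 62 mm above the bench. A peel arm 44 mm high stands 65 to 92 mm from the post towards the stand's own -x; other sides are clear. Origin: on the bench under the post; z up.
- reel_blue: reel of blue labels on a brown card core, rigid, 66 mm across, 34 mm high, with a 38 mm bore through it, 140 g. Starts seated on the yellow stand's post, under a collar. Origin: centre of the underside; z is the axis. Grip it across the outside.
- reel_yellow: reel of yellow labels on a brown card core, rigid, 66 mm across, 34 mm high, with a 38 mm bore through it, 140 g. Starts seated on the blue stand's post, under a collar. Origin: centre of the underside; z is the axis. Grip it across the outside.
- collar_blue: hold-down collar: knurled steel ring with a blue plastic cap ring on top, 48 mm across, 24 mm high, 34 mm bore right through, 120 g. Starts over the post of either stand, resting on the reel there (its underside 46 mm above the bench; the post's tip ends 8 mm below its top). Origin: centre of the underside; z is the axis. Grip it across the outside.
- collar_yellow: hold-down collar: knurled steel ring with a yellow plastic cap ring on top, 48 mm across, 24 mm high, 34 mm bore right through, 120 g. Starts over the post of either stand, resting on the reel there (its underside 46 mm above the bench; the post's tip ends 8 mm below its top). Origin: centre of the underside; z is the axis. Grip it across the outside.
- board: white plastic board lying fixed on the bench, 120 mm (its x) by 260 mm (its y), 10 mm thick, empty at the start: free space to set things aside, with room for three in a row along its y. Origin: centre of the underside; z up. (Fixed stacks of buns, 0.3 m high, stand between the robot and the board, out to x = 0.47 at y = 0 and x = 0.38 at y = 0.15 and -0.1: carry things round their far side.)
- sugar_dredger: steel sugar dredger standing upright, 70 mm across, 116 mm high; to be left alone. Origin: centre of the underside.
- tape_dispenser: blue tape dispenser with a red roll, 41 mm (x) by 169 mm (y), 88 mm high; to be left alone. Origin: centre of the underside.
- date_stamp: date stamp with a green cap on a black frame, 40 mm (x) by 56 mm (y), 80 mm high; to be left alone. Origin: centre of the underside.

How it is judged (in metres and radians):
At the end, for the whole second after the job is handed in: Each reel lies flat round the post of the stand of its own colour (within 12 mm of the post axis, height within 3 mm of seated), with the collar of that colour flat on top round the same post (within 10.5 mm, height within 3 mm); all released and at rest (horizontal distance between reel_blue and stand_blue below 0.012 m and z of reel_blue in the frame of stand_blue between 0.009 and 0.015 m and angle between each of reel_blue, collar_blue, reel_yellow, collar_yellow's own z axis and vertical below 0.1 rad and horizontal distance between collar_blue and stand_blue below 0.0105 m and z of collar_blue in the frame of stand_blue between 0.043 and 0.049 m and linear speed of each of reel_blue, collar_blue, reel_yellow, collar_yellow below 0.01 m/s and horizontal distance between reel_yellow and stand_yellow below 0.012 m and z of reel_yellow in the frame of stand_yellow between 0.009 and 0.015 m and horizontal distance between collar_yellow and stand_yellow below 0.0105 m and z of collar_yellow in the frame of stand_yellow between 0.043 and 0.049 m); the robot touches nothing.
It fails at once if the dredger, tape dispenser or date stamp is moved more than 20 mm (distance of any of sugar_dredger, tape_dispenser, date_stamp from where it was at the start of the episode above 0.02 m).
It also fails if it takes over 141 s, if anything falls off the work surface, if the arm or the gripper's body presses on something with over 40 N, if the wrist force passes 120 N, or if a joint passes its speed limit or range.

## Robot

A 6-joint arm with a two-finger parallel gripper is mounted at the origin on the work surface; the furniture and walls round the work are solid. World frame = base frame: x ahead of the robot, y to its left, z up, the work surface at z = 0. Lengths are in mm, angles in rad, forces in N, time in s.
With the tool pointing down it reaches from about 300 to 775 mm from the base axis. Payload 14.6 kg.
Tool frame: the origin (TCP) lies at the very end of the fingers, on their centre line; the grasp point (between the pads) lies 19 mm behind it; z points along the fingers, y is the line along which they close (so a half turn about z gives the same grasp; the last joint's range is limited). The gripper opens to 94 mm and grips with 3 to 60 N. Pads are 16 mm wide; open, the fingers measure 119 mm over their backs; the gripper's body (75 mm by 177 mm) begins 78 mm behind the grasp point.
Start: joints at [1.153, 0.3, 1.521, -0, 1.321, -0.067], TCP at [189.004, 516.495, 205.446] pointing down, gripper open.
Joint ranges: [-3.03, 3.03], [-0.79, 2.21], [0.23, 2.52], [-1.04, 4.18], [0, 3.07], [-2.55, 2.55]. Speed limits (rad/s): [2.22, 2.22, 2.57, 3.14, 3.14, 3.14].

## Interface

Orientations are given as [roll, pitch, yaw] about the fixed x, y, z axes, in that order (R = Rz(yaw) Ry(pitch) Rx(roll)).
In Python, from cell import manip, camera, get_calibration gives the robot as it stands.
- The arm moves only by the tool arm_command, never from a script. Its argument "targets" is a list of rows, each an object of numbers: "hand": the opening, from -1 (shut) to 1 (fully open), so that 0 is half open; "x", "y", "z": the shift along the tool's x, y, z in m; "yaw": the turn about the tool's z in rad. In form: [{"hand": .., "x": .., "y": .., "z": .., "yaw": ..}, ...]. A call has 1 to 10 rows; each row shifts and turns the commanded pose from where the row before left it, along the tool's axes as they then stand; what a row does not reach is not made up. A row lasts 1/10 s, in which the tool goes at most 50 mm and 8.59 degrees, less where a joint would pass 70% of its speed; a pose out of reach is approached as far as the arm can. A call is refused whole if a number of a shift passes 0.05 or a number of a turn 0.15, either way. A call with a gripper value outside its range is refused whole. The fingers move at their own pace and stop on an object; "newtons" is the grip in N (left out, the last holds). Time passes only in rows, so rows that do not move let the fingers close. It gives the time, the measured TCP pose, the force, the opening and the grip force at its end, in the units of the state.
- manip.read_state(): the state, without advancing time (a new reading comes with each control period).
- camera(name): name is "side" or "top"; returns the picture (400x640x3 uint8, red, green, blue); there is no depth.
- get_calibration(name): a dict with "K" (3x3 intrinsics, pixels), "cam_to_world" (4x4, takes a point from camera to world coordinates). Camera axes: x right, y up, looking along -z (the intrinsics and any distortion apply to the point x, -y, -z); pixel columns grow to the right and rows downward; lengths in mm; the calibration is good to about 2 mm. A picture is of the moment at which its call begins. get_calibration takes no time and is no camera call.
- manip.sign_off(): hands the job in; it is judged then, once.
The state is a dict: "clock": time; "joints": joint angles; "qd": joint speeds; "effort": joint torques, N m; "eef_pos": TCP position; "eef_rot": TCP orientation; "wrist_force": force on the tool from outside, world axes, zero at the start; "moment": the same for the moment, N m; "finger_gap": finger opening in mm; "finger_force": force on a finger pad.
Only numpy, scipy, OpenCV 4.12 (cv2) and the standard library are available. Lean on these libraries where they do the work, as an engineer would, in place of code of your own. Each camera call takes 0.05 s, during which the arm holds its last target. There are 200 camera calls.

## Working session

There is one attempt and no reset: what is moved stays moved. The work goes in short steps, Python scripts to look and compute and a tool call to move; the robot and the scene stay as the last step left them, time stands still between calls to the robot, and variables do not carry over. Pictures are saved under pics/ and viewed, at most 14 in all, crops included, and the job is handed in when it is done.

Besides the shell and the picture viewer there is one more tool, called after "Request:" as name(argument=value, ...) on one line, values as JSON. arm_command: Moves the arm, as the interface text tells. Its arguments: {"type":"object","properties":{"targets":{"type":"array"},"newtons":{"type":"number"}},"required":["targets"]}

```bash
mkdir -p pics; cat > h.py <<'E'
import numpy as np, cv2
from cell import manip, camera, get_calibration
def ray(name,u,v):
    c=get_calibration(name);K=np.array(c['K']);T=np.array(c['cam_to_world'])
    d=np.linalg.inv(K)@np.array([u,v,1.]);d=np.array([d[0],-d[1],-d[2]])
    return T[:3,3],T[:3,:3]@d
def onz(name,u,v,z):
    o,d=ray(name,u,v);return (o+d*(z-o[2])/d[2]).round(1)
def proj(name,p):
    c=get_calibration(name);K=np.array(c['K']);T=np.array(c['cam_to_world'])
    q=T[:3,:3].T@(np.array(p,float)-T[:3,3]);q=np.array([q[0],-q[1],-q[2]]);q=K@q;return (q[:2]/q[2]).round(1)
def snap(name,f):
    im=camera(name);cv2.imwrite('pics/'+f,cv2.cvtColor(im,cv2.COLOR_RGB2BGR));return im
E
python3 - <<'E'
from h import *
for n in('top','side'):
    snap(n,n+'0.png');c=get_calibration(n);print(c)
print(manip.read_state())
E
```

```text
{'K': array([[447.80537576,   0.        , 323.23153743],
       [  0.        , 447.80537576, 200.86812002],
       [  0.        ,   0.        ,   1.        ]]), 'cam_to_world': array([[-1.92031858e-02,  9.86957943e-01, -1.59828837e-01,
         2.48805541e+02],
       [-9.99800994e-01, -1.98200937e-02, -2.26639111e-03,
         3.48777191e+01],
       [-5.40465523e-03,  1.59753508e-01,  9.87142141e-01,
         1.54409035e+03],
       [ 0.00000000e+00,  0.00000000e+00,  0.00000000e+00,
         1.00000000e+00]])}
{'K': array([[467.21470184,   0.        , 319.29726546],
       [  0.        , 467.21470184, 202.1735937 ],
       [  0.        ,   0.        ,   1.        ]]), 'cam_to_world': array([[ 9.93533843e-01, -1.03061767e-01,  4.76316656e-02,
         5.26360469e+02],
       [ 1.13422804e-01,  8.82212656e-01, -4.56985883e-01,
        -5.64511358e+02],
       [ 5.07651439e-03,  4.59433457e-01,  8.88197685e-01,
         1.21890216e+03],
       [ 0.00000000e+00,  0.00000000e+00,  0.00000000e+00,
         1.00000000e+00]])}
{'clock': 0.1, 'joints': array([ 1.15340885e+00,  3.00424908e-01,  1.52150007e+00,  1.13615382e-05,
        1.32069824e+00, -6.65800154e-02]), 'qd': array([-0.00129539,  0.00076921, -0.00215425, -0.00042448,  0.00102168,
        0.00160578]), 'effort': array([ 2.05116262e-04, -5.32647979e+01, -3.53282762e+01,  7.08649191e-02,
        2.35559035e-02, -8.70097551e-05]), 'eef_pos': array([188.90803911, 516.29774284, 204.94593671]), 'eef_rot': array([-3.14056511e+00, -7.95447070e-05,  2.79078234e+00]), 'wrist_force': array([-0.74148218,  0.27057853,  0.46084186]), 'moment': array([ 0.0069795 ,  0.03341459, -0.0345448 ]), 'finger_force': 0.0, 'finger_gap': 93.85656938435719}
```

View pics/top0.png

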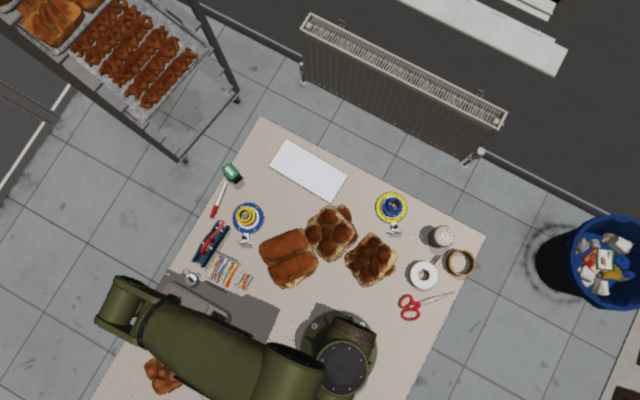

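View pics/side0.png

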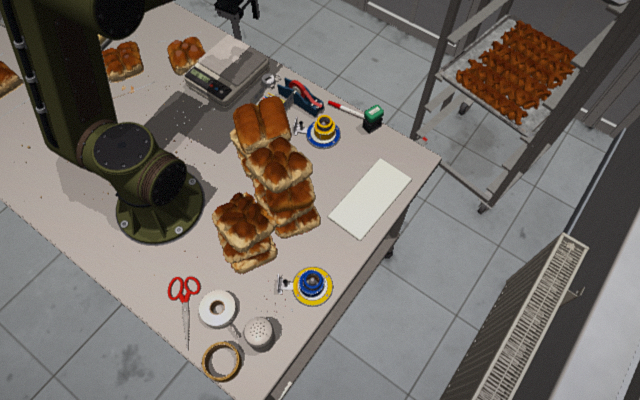

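The top view shows the blue-ringed stand at (248,217) and the yellow-ringed one at (391,207), with the board at (308,170). The side view has them at (323,130) and (312,286), and the board at (370,198). Next I'll zoom in and measure.

```bash
python3 - <<'E'
from h import *
t=cv2.imread('pics/top0.png');s=cv2.imread('pics/side0.png')
def crop(im,u,v,r=30): return cv2.resize(im[v-r:v+r,u-r-10:u+r+10],(400,300),interpolation=cv2.INTER_CUBIC)
cv2.imwrite('pics/c0.png',np.vstack([np.hstack([crop(t,248,217),crop(t,391,207)]),np.hstack([crop(s,323,130),crop(s,312,286)])]))
for n,im in(('top',t),('side',s)):
    hsv=cv2.cvtColor(im,cv2.COLOR_BGR2HSV)
    for nm,lo,hi in(('blue',(100,120,60),(125,255,255)),('yel',(20,120,100),(35,255,255))):
        m=cv2.inRange(hsv,lo,hi)
        k,_,st,ce=cv2.connectedComponentsWithStats(m)
        for i in range(1,k):
            if 25<st[i,4]<3000: print(n,nm,st[i],ce[i].round(1),onz(n,*ce[i],12))
c=[(276,140),(347,176),(332,202),(268,166)]
print([onz('top',u,v,10) for u,v in c])
print([onz('side',u,v,10) for u,v in [(378,159),(411,179),(362,239),(329,217)]])
E
```

```text
top blue [383 198  19  18 172] [391.8 207.2] [ 469.9 -198.1   12. ]
top blue [243 203  13   5  31] [249.6 204.5] [489.2 293.6  12. ]
top blue [255 208   8  22  72] [259.3 218.6] [439.5 259.8  12. ]
top blue [233 213   6  16  38] [234.9 221.3] [431.6 344.   12. ]
top blue [ 570  214   70   97 1346] [597.2 256.7] [ 286.9 -885.6   12. ]
top blue [240 228  14   5  40] [246.3 230.3] [399.8 304.4  12. ]
top blue [213 233   9  13  38] [217.3 237.6] [376.6 403.6  12. ]
top blue [615 252  21  28 282] [624.1 265.4] [ 255.8 -972.6   12. ]
top blue [197 255  11   9  55] [202.2 258.8] [305.5 453.6  12. ]
top blue [606 279  10   9  46] [610.8 282.3] [ 200.6 -921.1   12. ]
top yel [376 193  30  29 259] [390.2 207. ] [ 470.7 -192.4   12. ]
top yel [236 207  20  19 220] [245.9 215.8] [449.9 306.3  12. ]
top yel [224 264  13  22  40] [229.8 274. ] [252.9 359.   12. ]
top yel [603 266  18  14 138] [612.6 273.8] [ 228.6 -930.6   12. ]
side blue [307 123  33  24 191] [322.3 137.8] [445.2 283.2  12. ]
side blue [299 270  25  25 303] [310.4 282.8] [ 465.6 -187.    12. ]
side yel [314 115  21  20 207] [324.5 125.3] [446.9 331.8  12. ]
side yel [293 267  40  39 450] [312.5 287.3] [ 472.5 -198.6   12. ]
[array([719.4, 201.9,  10. ]), array([583.7, -46.5,  10. ]), array([492.6,   8.1,  10. ]), array([625.3, 230.2,  10. ])]
[array([623.2, 226.2,  10. ]), array([725.3, 166.9,  10. ]), array([593.5, -44. ,  10. ]), array([494.6,  13.2,  10. ])]
```

View pics/c0.png

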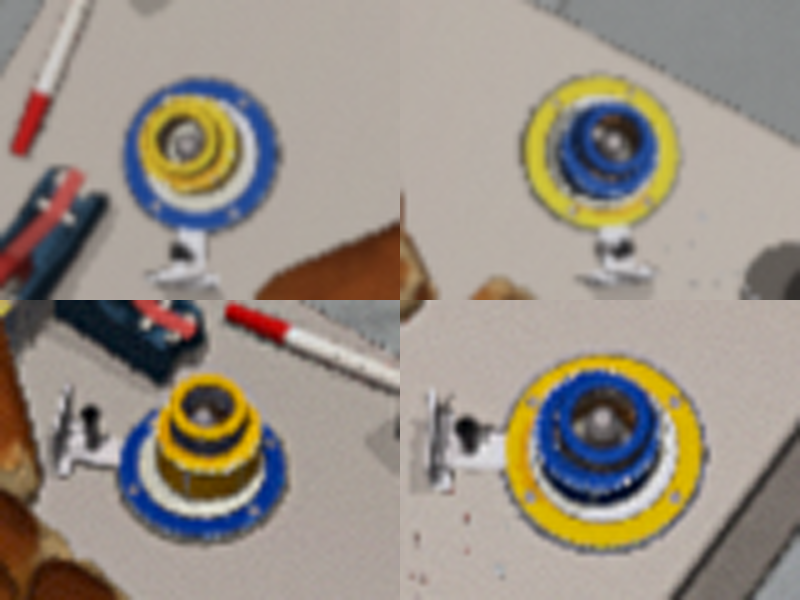

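The crops show the yellow collar and reel stacked on the blue stand, and the blue pair on the yellow stand. Both peel arms point towards the robot, about -x, so closing the fingers along y is clear. I can carry each reel with its collar resting on it.

```bash
python3 - <<'E'
from h import *
print('bluestand top',onz('top',248.2,218,6),'side',onz('side',323.3,134.5,6))
print('yelstand',onz('top',391,207.5,6),onz('side',313,286.7,6))
print('Ycollar',onz('top',245.4,215.6,70),onz('side',283+208/5,100+105/5,70))
print('Yreel',onz('top',246.1,216.2,46),onz('side',283+209/5,100+140/5,46))
print('Bcollar',onz('top',393.4,205,70),onz('side',272+200/5,256+115/5,70))
print('Breel',onz('top',392.8,206.4,46),onz('side',272+200/5,256+140/5,46))
# peel arm tips
print('peel', onz('top',245,240,20),onz('top',395,230,20))
print('dispenser',onz('top',213,243,50),'dredger',onz('top',441,235,116))
E
```

```text
bluestand top [443.  299.2   6. ] side [446.6 300.2   6. ]
yelstand [ 469.8 -196.1    6. ] [ 473.4 -195.1    6. ]
Ycollar [443.1 297.6  70. ] [449.2 304.7  70. ]
Yreel [444.2 299.5  46. ] [451.1 296.4  46. ]
Bcollar [ 468.9 -194.9   70. ] [ 471.3 -194.8   70. ]
Breel [ 467.7 -196.4   46. ] [ 471.8 -200.4   46. ]
peel [366.  307.1  20. ] [ 390.1 -204.3   20. ]
dispenser [355.8 408.4  50. ] dredger [ 362.3 -335.   116. ]
```

Request:
arm_command(targets=[{"hand":1,"x":-0.0315,"y":-0.0115,"z":0},{"hand":1,"x":-0.0315,"y":-0.0115,"z":0},{"hand":1,"x":-0.0315,"y":-0.0115,"z":0},{"hand":1,"x":-0.0315,"y":-0.0115,"z":0},{"hand":1,"x":-0.0315,"y":-0.0115,"z":0},{"hand":1,"x":-0.0315,"y":-0.0115,"z":0},{"hand":1,"x":-0.0315,"y":-0.0115,"z":0},{"hand":1,"x":-0.0315,"y":-0.0115,"z":0},{"hand":1,"x":-0.0315,"y":-0.0115,"z":0},{"hand":1,"x":-0.0315,"y":-0.0115,"z":0}], newtons=30)

```text
schema error: expected keys hand, x, y, z, yaw
```

```bash
cat >> h.py <<'E'
def to(x,y,z):
    s=manip.read_state();p=s['eef_pos'];w=s['eef_rot'][2];d=np.array([x,y,z])-p
    print('t',round(s['clock'],1),'pos',p.round(1),'rot',s['eef_rot'].round(3),'gap',round(s['finger_gap'],1),'F',s['wrist_force'].round(1),round(s['finger_force'],1))
    print('tool shift',np.round([d[0]*np.cos(w)+d[1]*np.sin(w),d[0]*np.sin(w)-d[1]*np.cos(w),-d[2]],1))
E
python3 -c "
from h import *
snap('side','s1.png');to(445,300,20);print(manip.read_state()['joints'].round(2), onz('top',228,222,60),onz('top',258,250,200))"
```

```text
t 0.1 pos [188.9 516.3 205. ] rot [-3.141 -0.     2.791] gap 94.2 F [ 0.7  0.3 -0.2] 0.0
tool shift [-314.8 -115.1  185. ]
[ 1.15  0.3   1.52  0.    1.32 -0.07] [424.1 357.3  60. ] [321.6 235.8 200. ]
```

View pics/s1.png

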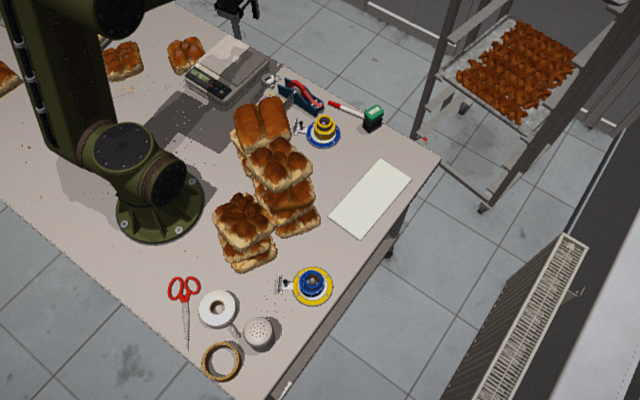

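The view hasn't changed because the call was refused: every key is needed in each row. Resending with all five.

Request:
arm_command(targets=[{"hand":1,"x":-0.0315,"y":-0.0115,"z":0,"yaw":0},{"hand":1,"x":-0.0315,"y":-0.0115,"z":0,"yaw":0},{"hand":1,"x":-0.0315,"y":-0.0115,"z":0,"yaw":0},{"hand":1,"x":-0.0315,"y":-0.0115,"z":0,"yaw":0},{"hand":1,"x":-0.0315,"y":-0.0115,"z":0,"yaw":0},{"hand":1,"x":-0.0315,"y":-0.0115,"z":0,"yaw":0},{"hand":1,"x":-0.0315,"y":-0.0115,"z":0,"yaw":0},{"hand":1,"x":-0.0315,"y":-0.0115,"z":0,"yaw":0},{"hand":1,"x":-0.0315,"y":-0.0115,"z":0,"yaw":0},{"hand":1,"x":-0.0315,"y":-0.0115,"z":0,"yaw":0}], newtons=30)

```text
clock: 1.15
eef_pos: [446.2, 299.1, 205.3]
eef_rot: [-3.141, -0.0, 2.791]
wrist_force: [0.3, 0.7, 0.0]
finger_gap: 93.6
finger_force: 0.0
```

```bash
python3 -c "
from h import *
snap('side','s2.png');to(445,300,20);print(manip.read_state()['joints'].round(2))"
```

```text
t 1.2 pos [449.  296.5 205.1] rot [-3.141e+00  1.000e-03  2.789e+00] gap 94.1 F [ 1.9 -1.9 -0.2] 0.0
tool shift [  4.9   1.9 185.1]
[ 0.52  0.27  1.56 -0.    1.31 -0.7 ]
```

View pics/s2.png

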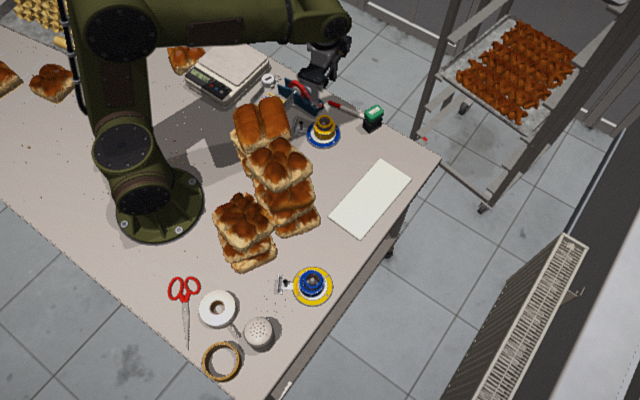

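The gripper hangs over the blue stand, at about (325,60) in the side view, and nothing is in its way. Descending.

Request:
arm_command(targets=[{"hand":1,"x":0,"y":0,"z":0.025,"yaw":0},{"hand":1,"x":0,"y":0,"z":0.025,"yaw":0},{"hand":1,"x":0,"y":0,"z":0.025,"yaw":0},{"hand":1,"x":0,"y":0,"z":0.025,"yaw":0},{"hand":1,"x":0,"y":0,"z":0.02,"yaw":0},{"hand":1,"x":0,"y":0,"z":0.02,"yaw":0},{"hand":1,"x":0,"y":0,"z":0.02,"yaw":0},{"hand":1,"x":0,"y":0,"z":0.015,"yaw":0},{"hand":1,"x":0,"y":0,"z":0.01,"yaw":0},{"hand":1,"x":0,"y":0,"z":0,"yaw":0}])

```text
clock: 2.2
eef_pos: [444.7, 299.9, 19.3]
eef_rot: [-3.14, -0.001, 2.791]
wrist_force: [-0.5, 0.3, 0.2]
finger_gap: 94.0
finger_force: 0.0
```

```bash
python3 -c "
from h import *
snap('side','s3.png');to(445,300,20)
im=cv2.imread('pics/s3.png')[60:180,240:400];cv2.imwrite('pics/s3c.png',cv2.resize(im,(800,600)))"
```

```text
t 2.2 pos [445.2 300.2  20.3] rot [-3.141e+00 -1.000e-03  2.791e+00] gap 93.6 F [ 0.3  0.1 -0.4] 0.0
tool shift [ 0.1 -0.2  0.3]
```

View pics/s3c.png

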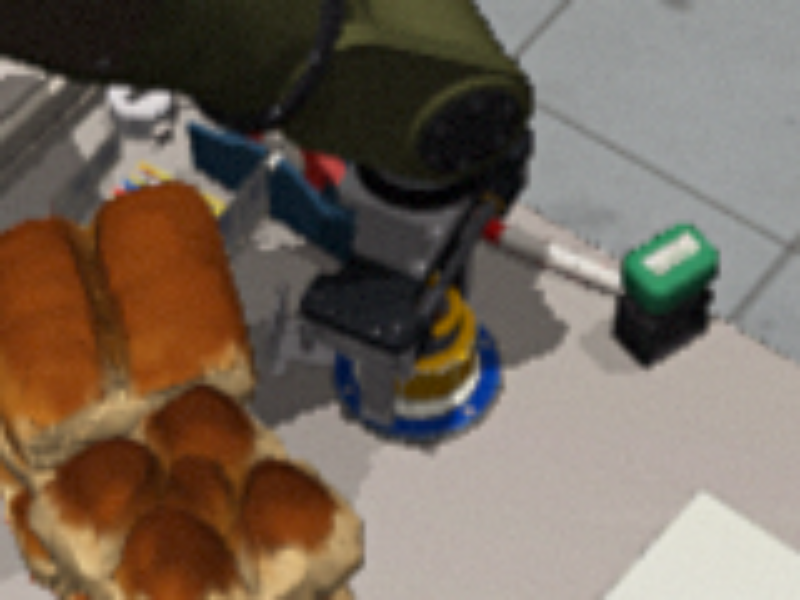

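The near finger, at about (375,385) in the crop, stands beside the reel clear of the peel arm. Closing.

Request:
arm_command(targets=[{"hand":0.3,"x":0,"y":0,"z":0,"yaw":0},{"hand":0.2,"x":0,"y":0,"z":0,"yaw":0},{"hand":0,"x":0,"y":0,"z":0,"yaw":0},{"hand":0,"x":0,"y":0,"z":0,"yaw":0},{"hand":0,"x":0,"y":0,"z":0,"yaw":0},{"hand":0,"x":0,"y":0,"z":0,"yaw":0},{"hand":0,"x":0,"y":0,"z":0,"yaw":0}], newtons=25)

```text
clock: 2.95
eef_pos: [445.7, 300.7, 21.1]
eef_rot: [3.14, 0.001, 2.791]
wrist_force: [-0.4, 3.0, 6.1]
finger_gap: 65.8
finger_force: 25.0
```

Request:
arm_command(targets=[{"hand":0,"x":0,"y":0,"z":-0.004,"yaw":0},{"hand":0,"x":0,"y":0,"z":-0.01,"yaw":0},{"hand":0,"x":0,"y":0,"z":-0.015,"yaw":0},{"hand":0,"x":0,"y":0,"z":-0.02,"yaw":0},{"hand":0,"x":0,"y":0,"z":-0.02,"yaw":0},{"hand":0,"x":0,"y":0,"z":-0.02,"yaw":0},{"hand":0,"x":0,"y":0,"z":-0.02,"yaw":0},{"hand":0,"x":0,"y":0,"z":-0.015,"yaw":0},{"hand":0,"x":0,"y":0,"z":-0.01,"yaw":0},{"hand":0,"x":0,"y":0,"z":-0.004,"yaw":0}])

```text
clock: 3.95
eef_pos: [445.4, 300.2, 159.5]
eef_rot: [3.141, 0.001, 2.791]
wrist_force: [0.4, -0.3, -1.9]
finger_gap: 65.8
finger_force: 25.0
```

```bash
python3 -c "
from h import *
snap('side','s4.png');to(610,92,158)
im=cv2.imread('pics/s4.png')[40:160,240:400];cv2.imwrite('pics/s4c.png',cv2.resize(im,(800,600)))"
```

```text
t 4.0 pos [445.4 300.3 159.3] rot [3.141e+00 1.000e-03 2.791e+00] gap 66.0 F [-1.3  0.5 -2.3] 25.0
tool shift [-226.2 -139.     1.3]
```

View pics/s4c.png

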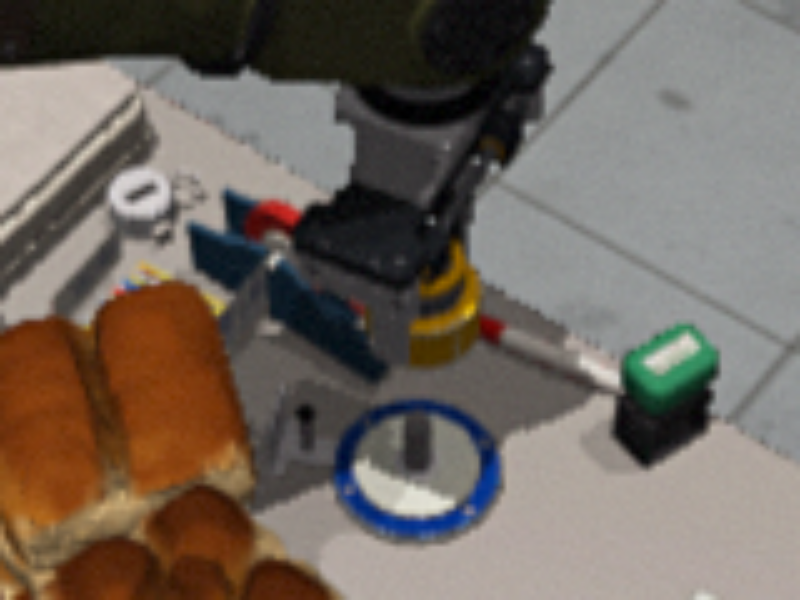

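Both the yellow reel and collar came up, and the bare blue stand shows its post at (418,440) in the crop; the weight reading of 2.3 N fits both parts. Carrying them to the board, with gentle ramps.

Request:
arm_command(targets=[{"hand":0,"x":-0.0028,"y":-0.0017,"z":0,"yaw":0},{"hand":0,"x":-0.0057,"y":-0.0035,"z":0,"yaw":0},{"hand":0,"x":-0.0085,"y":-0.0052,"z":0,"yaw":0},{"hand":0,"x":-0.0113,"y":-0.0069,"z":0,"yaw":0},{"hand":0,"x":-0.0141,"y":-0.0087,"z":0,"yaw":0},{"hand":0,"x":-0.0141,"y":-0.0087,"z":0,"yaw":0},{"hand":0,"x":-0.0141,"y":-0.0087,"z":0,"yaw":0},{"hand":0,"x":-0.0141,"y":-0.0087,"z":0,"yaw":0},{"hand":0,"x":-0.0141,"y":-0.0087,"z":0,"yaw":0},{"hand":0,"x":-0.0141,"y":-0.0087,"z":0,"yaw":0}])

```text
clock: 5.0
eef_pos: [528.3, 195.0, 158.4]
eef_rot: [-3.142, -0.0, 2.791]
wrist_force: [-0.1, -0.1, -3.1]
finger_gap: 65.9
finger_force: 25.0
```

Request:
arm_command(targets=[{"hand":0,"x":-0.0141,"y":-0.0087,"z":0,"yaw":0},{"hand":0,"x":-0.0141,"y":-0.0087,"z":0,"yaw":0},{"hand":0,"x":-0.0141,"y":-0.0087,"z":0,"yaw":0},{"hand":0,"x":-0.0141,"y":-0.0087,"z":0,"yaw":0},{"hand":0,"x":-0.0141,"y":-0.0087,"z":0,"yaw":0},{"hand":0,"x":-0.0141,"y":-0.0087,"z":0,"yaw":0},{"hand":0,"x":-0.0113,"y":-0.0069,"z":0,"yaw":0},{"hand":0,"x":-0.0085,"y":-0.0052,"z":0,"yaw":0},{"hand":0,"x":-0.0057,"y":-0.0035,"z":0,"yaw":0},{"hand":0,"x":-0.0028,"y":-0.0017,"z":0,"yaw":0}])

```text
clock: 6.0
eef_pos: [609.9, 91.7, 158.4]
eef_rot: [-3.142, -0.0, 2.791]
wrist_force: [-0.3, 0.1, -2.3]
finger_gap: 66.2
finger_force: 25.0
```

Request:
arm_command(targets=[{"hand":0,"x":0,"y":0,"z":0.008,"yaw":0},{"hand":0,"x":0,"y":0,"z":0.016,"yaw":0},{"hand":0,"x":0,"y":0,"z":0.02,"yaw":0},{"hand":0,"x":0,"y":0,"z":0.02,"yaw":0},{"hand":0,"x":0,"y":0,"z":0.02,"yaw":0},{"hand":0,"x":0,"y":0,"z":0.02,"yaw":0},{"hand":0,"x":0,"y":0,"z":0.016,"yaw":0},{"hand":0,"x":0,"y":0,"z":0.01,"yaw":0},{"hand":0,"x":0,"y":0,"z":0.005,"yaw":0},{"hand":0,"x":0,"y":0,"z":0.002,"yaw":0}])

```text
clock: 7.0
eef_pos: [609.7, 92.2, 21.3]
eef_rot: [3.142, 0.0, 2.791]
wrist_force: [-0.3, 0.9, -2.5]
finger_gap: 66.1
finger_force: 25.0
```

Request:
arm_command(targets=[{"hand":0,"x":0,"y":0,"z":0.001,"yaw":0},{"hand":0,"x":0,"y":0,"z":0.001,"yaw":0},{"hand":0,"x":0,"y":0,"z":0.001,"yaw":0},{"hand":0,"x":0,"y":0,"z":0,"yaw":0}])

```text
clock: 7.4
eef_pos: [609.9, 92.1, 19.2]
eef_rot: [3.141, 0.001, 2.791]
wrist_force: [-2.1, -1.1, 2.1]
finger_gap: 66.0
finger_force: 25.0
```

Touchdown. Releasing and rising.

Request:
arm_command(targets=[{"hand":0.5,"x":0,"y":0,"z":0,"yaw":0},{"hand":1,"x":0,"y":0,"z":0,"yaw":0},{"hand":1,"x":0,"y":0,"z":0,"yaw":0},{"hand":1,"x":0,"y":0,"z":0,"yaw":0},{"hand":1,"x":0,"y":0,"z":0,"yaw":0},{"hand":1,"x":0,"y":0,"z":0,"yaw":0}])

```text
clock: 8.0
eef_pos: [609.6, 92.1, 18.4]
eef_rot: [-3.142, -0.0, 2.791]
wrist_force: [0.2, -0.1, 0.2]
finger_gap: 94.0
finger_force: 0.0
```

Request:
arm_command(targets=[{"hand":1,"x":0,"y":0,"z":-0.01,"yaw":0},{"hand":1,"x":0,"y":0,"z":-0.02,"yaw":0},{"hand":1,"x":0,"y":0,"z":-0.02,"yaw":0},{"hand":1,"x":0,"y":0,"z":-0.02,"yaw":0},{"hand":1,"x":0,"y":0,"z":-0.02,"yaw":0},{"hand":1,"x":0,"y":0,"z":-0.02,"yaw":0},{"hand":1,"x":0,"y":0,"z":-0.02,"yaw":0},{"hand":1,"x":0,"y":0,"z":-0.02,"yaw":0},{"hand":1,"x":0,"y":0,"z":-0.01,"yaw":0},{"hand":1,"x":0,"y":0,"z":0,"yaw":0}])

```text
clock: 9.0
eef_pos: [610.1, 92.2, 180.1]
eef_rot: [3.14, 0.002, 2.791]
wrist_force: [0.7, 1.2, -0.2]
finger_gap: 93.8
finger_force: 0.0
```

```bash
python3 -c "
from h import *
snap('side','s5.png');to(470,-196,180)
to(600,0,180);to(560,-130,180)"
```

```text
t 9.1 pos [609.6  92.1 178.6] rot [3.141e+00 1.000e-03 2.791e+00] gap 94.0 F [ 0.2 -0.2 -1.1] 0.0
tool shift [  32.1 -318.6   -1.4]
t 9.1 pos [609.6  92.1 178.6] rot [3.141e+00 1.000e-03 2.791e+00] gap 94.0 F [ 0.2 -0.2 -1.1] 0.0
tool shift [-22.6 -89.8  -1.4]
t 9.1 pos [609.6  92.1 178.6] rot [3.141e+00 1.000e-03 2.791e+00] gap 94.0 F [ 0.2 -0.2 -1.1] 0.0
tool shift [ -29.8 -225.7   -1.4]
```

View pics/s5.png

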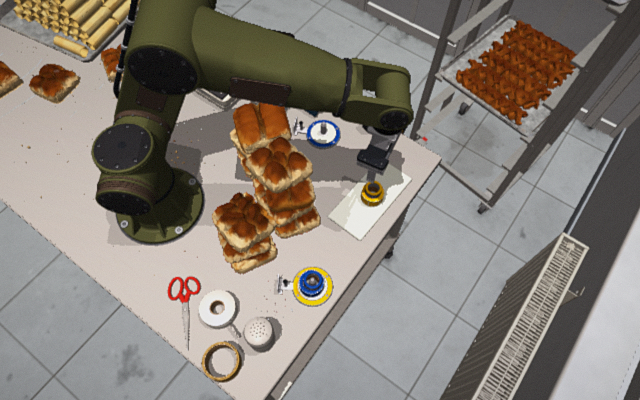

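The yellow reel and collar stand on the board at (372,193), and the blue stand is bare at (323,132). Going round the buns to the yellow stand.

Request:
arm_command(targets=[{"hand":1,"x":-0.0056,"y":-0.0225,"z":0,"yaw":0},{"hand":1,"x":-0.0056,"y":-0.0225,"z":0,"yaw":0},{"hand":1,"x":-0.0056,"y":-0.0225,"z":0,"yaw":0},{"hand":1,"x":-0.0056,"y":-0.0225,"z":0,"yaw":0},{"hand":1,"x":-0.0012,"y":-0.0226,"z":0,"yaw":0},{"hand":1,"x":-0.0012,"y":-0.0226,"z":0,"yaw":0},{"hand":1,"x":-0.0012,"y":-0.0226,"z":0,"yaw":0},{"hand":1,"x":-0.0012,"y":-0.0226,"z":0,"yaw":0},{"hand":1,"x":-0.0012,"y":-0.0226,"z":0,"yaw":0},{"hand":1,"x":-0.0012,"y":-0.0226,"z":0,"yaw":0}])

```text
clock: 10.05
eef_pos: [559.0, -130.7, 177.1]
eef_rot: [-3.141, -0.002, 2.791]
wrist_force: [0.4, -1.0, -0.8]
finger_gap: 93.6
finger_force: 0.0
```

Request:
arm_command(targets=[{"hand":1,"x":0.0122,"y":-0.0184,"z":0,"yaw":0},{"hand":1,"x":0.0122,"y":-0.0184,"z":0,"yaw":0},{"hand":1,"x":0.0122,"y":-0.0184,"z":0,"yaw":0},{"hand":1,"x":0.0122,"y":-0.0184,"z":0,"yaw":0},{"hand":1,"x":0.0122,"y":-0.0184,"z":0,"yaw":0},{"hand":1,"x":0,"y":0,"z":0,"yaw":0},{"hand":1,"x":0,"y":0,"z":0,"yaw":0},{"hand":1,"x":0,"y":0,"z":0,"yaw":0}])

```text
clock: 10.85
eef_pos: [471.3, -194.9, 178.0]
eef_rot: [3.141, -0.001, 2.791]
wrist_force: [-0.7, -0.3, 1.2]
finger_gap: 93.9
finger_force: 0.0
```

```bash
python3 -c "
from h import *
to(471,-196,20)"
```

```text
t 10.8 pos [ 471.3 -194.9  178. ] rot [ 3.141e+00 -1.000e-03  2.791e+00] gap 93.9 F [-0.7 -0.3  1.2] 0.0
tool shift [-1.00e-01 -1.20e+00  1.58e+02]
```

Request:
arm_command(targets=[{"hand":1,"x":0,"y":-0.001,"z":0.01,"yaw":0},{"hand":1,"x":0,"y":0,"z":0.02,"yaw":0},{"hand":1,"x":0,"y":0,"z":0.022,"yaw":0},{"hand":1,"x":0,"y":0,"z":0.022,"yaw":0},{"hand":1,"x":0,"y":0,"z":0.022,"yaw":0},{"hand":1,"x":0,"y":0,"z":0.022,"yaw":0},{"hand":1,"x":0,"y":0,"z":0.02,"yaw":0},{"hand":1,"x":0,"y":0,"z":0.015,"yaw":0},{"hand":1,"x":0,"y":0,"z":0.006,"yaw":0},{"hand":1,"x":0,"y":0,"z":0,"yaw":0}])

```text
clock: 11.85
eef_pos: [470.3, -195.8, 18.4]
eef_rot: [3.141, -0.002, 2.791]
wrist_force: [0.3, 0.2, -0.7]
finger_gap: 93.8
finger_force: 0.0
```

Request:
arm_command(targets=[{"hand":0.3,"x":0,"y":0,"z":0,"yaw":0},{"hand":0.2,"x":0,"y":0,"z":0,"yaw":0},{"hand":0,"x":0,"y":0,"z":0,"yaw":0},{"hand":0,"x":0,"y":0,"z":0,"yaw":0},{"hand":0,"x":0,"y":0,"z":0,"yaw":0},{"hand":0,"x":0,"y":0,"z":0,"yaw":0},{"hand":0,"x":0,"y":0,"z":0,"yaw":0}], newtons=25)

```text
clock: 12.55
eef_pos: [470.8, -196.3, 19.9]
eef_rot: [3.142, 0.001, 2.791]
wrist_force: [-1.1, 1.8, 6.4]
finger_gap: 66.2
finger_force: 25.0
```

Request:
arm_command(targets=[{"hand":0,"x":0,"y":0,"z":-0.004,"yaw":0},{"hand":0,"x":0,"y":0,"z":-0.01,"yaw":0},{"hand":0,"x":0,"y":0,"z":-0.015,"yaw":0},{"hand":0,"x":0,"y":0,"z":-0.02,"yaw":0},{"hand":0,"x":0,"y":0,"z":-0.02,"yaw":0},{"hand":0,"x":0,"y":0,"z":-0.02,"yaw":0},{"hand":0,"x":0,"y":0,"z":-0.02,"yaw":0},{"hand":0,"x":0,"y":0,"z":-0.015,"yaw":0},{"hand":0,"x":0,"y":0,"z":-0.01,"yaw":0},{"hand":0,"x":0,"y":0,"z":-0.004,"yaw":0}])

```text
clock: 13.55
eef_pos: [470.8, -196.4, 158.5]
eef_rot: [-3.141, 0.001, 2.791]
wrist_force: [-0.1, -0.0, -2.4]
finger_gap: 66.4
finger_force: 25.0
```

```bash
python3 -c "
from h import *
snap('side','s6.png');to(445,300,158)
im=cv2.imread('pics/s6.png')[200:320,240:400];cv2.imwrite('pics/s6c.png',cv2.resize(im,(800,600)))
to(590,0,240);to(600,100,240)"
```

```text
t 13.6 pos [ 470.7 -196.4  158.4] rot [-3.141e+00  1.000e-03  2.791e+00] gap 66.3 F [ 0.5 -0.2 -2.2] 25.0
tool shift [1.947e+02 4.573e+02 4.000e-01]
t 13.6 pos [ 470.7 -196.4  158.4] rot [-3.141e+00  1.000e-03  2.791e+00] gap 66.3 F [ 0.5 -0.2 -2.2] 25.0
tool shift [-44.5 225.4 -81.6]
t 13.6 pos [ 470.7 -196.4  158.4] rot [-3.141e+00  1.000e-03  2.791e+00] gap 66.3 F [ 0.5 -0.2 -2.2] 25.0
tool shift [-19.5 322.7 -81.6]
```

View pics/s6c.png

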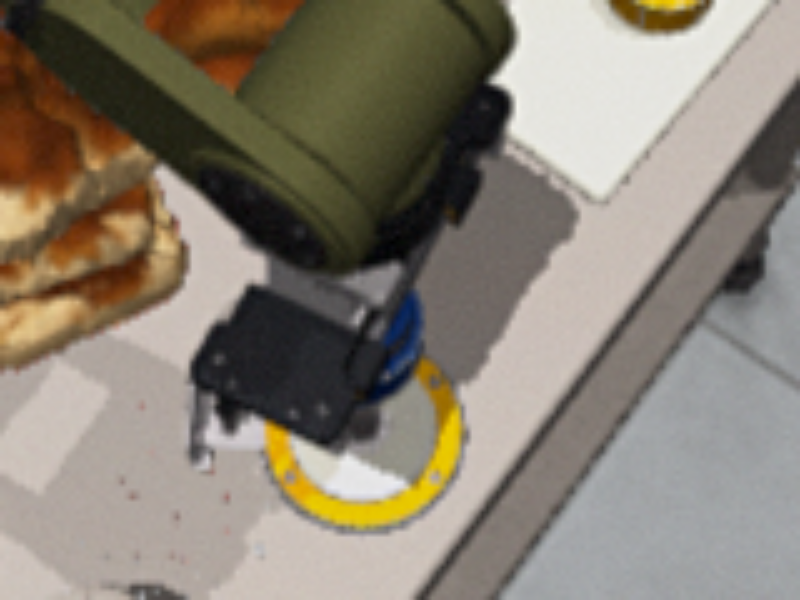

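The blue reel and collar are lifted clear of the yellow stand, whose post shows at about (362,430) in the crop. Carrying them round to the blue stand.

Request:
arm_command(targets=[{"hand":0,"x":-0.0017,"y":0.0069,"z":0,"yaw":0},{"hand":0,"x":-0.0034,"y":0.0138,"z":0,"yaw":0},{"hand":0,"x":-0.0051,"y":0.0207,"z":0,"yaw":0},{"hand":0,"x":-0.0069,"y":0.0276,"z":0,"yaw":0},{"hand":0,"x":-0.0086,"y":0.0344,"z":0,"yaw":0},{"hand":0,"x":-0.0086,"y":0.0344,"z":0,"yaw":0},{"hand":0,"x":-0.0069,"y":0.0276,"z":0,"yaw":0},{"hand":0,"x":-0.0051,"y":0.0207,"z":0,"yaw":0},{"hand":0,"x":-0.0034,"y":0.0138,"z":0,"yaw":0},{"hand":0,"x":-0.0017,"y":0.0069,"z":0,"yaw":0}])

```text
clock: 14.6
eef_pos: [590.3, -18.2, 156.7]
eef_rot: [-3.141, -0.001, 2.792]
wrist_force: [0.2, -0.3, -2.6]
finger_gap: 66.2
finger_force: 25.0
```

Request:
arm_command(targets=[{"hand":0,"x":0.0011,"y":0.0039,"z":0,"yaw":0},{"hand":0,"x":0.0021,"y":0.0077,"z":0,"yaw":0},{"hand":0,"x":0.0032,"y":0.0116,"z":0,"yaw":0},{"hand":0,"x":0.0042,"y":0.0155,"z":0,"yaw":0},{"hand":0,"x":0.0053,"y":0.0194,"z":0,"yaw":0},{"hand":0,"x":0.0053,"y":0.0194,"z":0,"yaw":0},{"hand":0,"x":0.0042,"y":0.0155,"z":0,"yaw":0},{"hand":0,"x":0.0032,"y":0.0116,"z":0,"yaw":0},{"hand":0,"x":0.0021,"y":0.0077,"z":0,"yaw":0},{"hand":0,"x":0.0011,"y":0.0039,"z":0,"yaw":0}])

```text
clock: 15.6
eef_pos: [600.0, 101.0, 157.4]
eef_rot: [-3.142, -0.0, 2.791]
wrist_force: [-0.0, -0.4, -3.1]
finger_gap: 66.3
finger_force: 25.0
```

Request:
arm_command(targets=[{"hand":0,"x":0.0027,"y":0.0017,"z":0,"yaw":0},{"hand":0,"x":0.0054,"y":0.0034,"z":0,"yaw":0},{"hand":0,"x":0.008,"y":0.005,"z":0,"yaw":0},{"hand":0,"x":0.0107,"y":0.0067,"z":0,"yaw":0},{"hand":0,"x":0.0134,"y":0.0084,"z":0,"yaw":0},{"hand":0,"x":0.0134,"y":0.0084,"z":0,"yaw":0},{"hand":0,"x":0.0134,"y":0.0084,"z":0,"yaw":0},{"hand":0,"x":0.0134,"y":0.0084,"z":0,"yaw":0},{"hand":0,"x":0.0134,"y":0.0084,"z":0,"yaw":0},{"hand":0,"x":0.0134,"y":0.0084,"z":0,"yaw":0}])

```text
clock: 16.6
eef_pos: [521.6, 201.4, 157.5]
eef_rot: [3.142, 0.0, 2.791]
wrist_force: [0.2, -0.7, -2.9]
finger_gap: 66.3
finger_force: 25.0
```

Request:
arm_command(targets=[{"hand":0,"x":0.0134,"y":0.0084,"z":0,"yaw":0},{"hand":0,"x":0.0134,"y":0.0084,"z":0,"yaw":0},{"hand":0,"x":0.0134,"y":0.0084,"z":0,"yaw":0},{"hand":0,"x":0.0134,"y":0.0084,"z":0,"yaw":0},{"hand":0,"x":0.0134,"y":0.0084,"z":0,"yaw":0},{"hand":0,"x":0.0134,"y":0.0084,"z":0,"yaw":0},{"hand":0,"x":0.0107,"y":0.0067,"z":0,"yaw":0},{"hand":0,"x":0.008,"y":0.005,"z":0,"yaw":0},{"hand":0,"x":0.0054,"y":0.0034,"z":0,"yaw":0},{"hand":0,"x":0.0027,"y":0.0017,"z":0,"yaw":0}])

```text
clock: 17.6
eef_pos: [444.6, 300.6, 157.4]
eef_rot: [3.142, -0.0, 2.791]
wrist_force: [0.6, 0.0, -2.4]
finger_gap: 66.3
finger_force: 25.0
```

```bash
python3 -c "
from h import *
snap('side','s7.png');to(445,300,158)
print(proj('side',[445,300,62]),proj('side',[445,300,12]),proj('side',[445,300,150]))
im=cv2.imread('pics/s7.png')[50:170,240:400];cv2.imwrite('pics/s7c.png',cv2.resize(im,(800,600),interpolation=cv2.INTER_CUBIC))"
```

```text
t 17.6 pos [444.5 300.6 157.4] rot [-3.142 -0.     2.791] gap 66.8 F [-0.9  0.2 -2.6] 25.0
tool shift [-0.7 -0.4 -0.6]
[323.  123.7] [322.8 133.4] [323.4 105.2]
```

View pics/s7c.png

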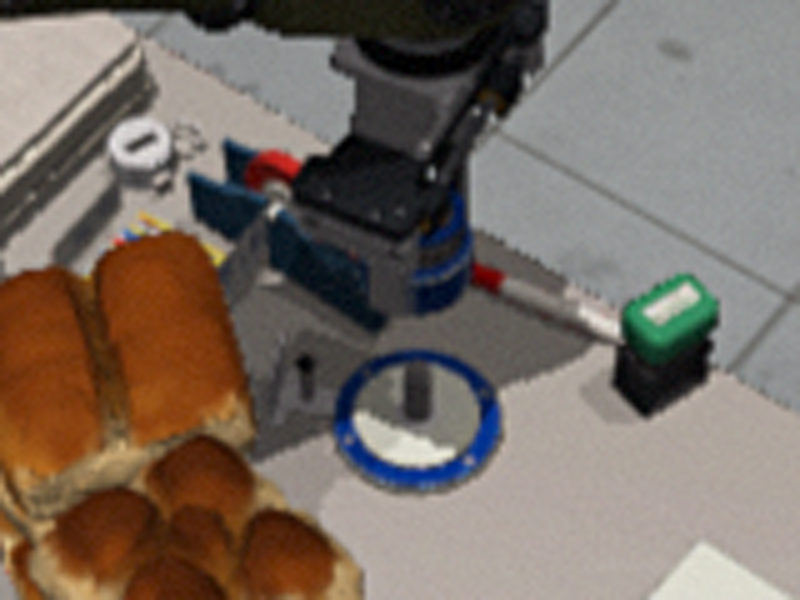

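The post sits at (418,390) in the crop, which is where (445,300) projects to within about 1 mm, and the blue reel hangs over it. Lowering.

Request:
arm_command(targets=[{"hand":0,"x":0,"y":0,"z":0.006,"yaw":0},{"hand":0,"x":0,"y":0,"z":0.012,"yaw":0},{"hand":0,"x":0,"y":0,"z":0.014,"yaw":0},{"hand":0,"x":0,"y":0,"z":0.014,"yaw":0},{"hand":0,"x":0,"y":0,"z":0.014,"yaw":0},{"hand":0,"x":0,"y":0,"z":0.012,"yaw":0},{"hand":0,"x":0,"y":0,"z":0.01,"yaw":0},{"hand":0,"x":0,"y":0,"z":0.008,"yaw":0},{"hand":0,"x":0,"y":0,"z":0.006,"yaw":0},{"hand":0,"x":0,"y":0,"z":0.004,"yaw":0}])

```text
clock: 18.65
eef_pos: [444.9, 300.2, 57.1]
eef_rot: [-3.142, 0.0, 2.791]
wrist_force: [-1.0, 0.9, -2.4]
finger_gap: 66.6
finger_force: 25.0
```

Request:
arm_command(targets=[{"hand":0,"x":0,"y":0,"z":0.004,"yaw":0},{"hand":0,"x":0,"y":0,"z":0.005,"yaw":0},{"hand":0,"x":0,"y":0,"z":0.005,"yaw":0},{"hand":0,"x":0,"y":0,"z":0.005,"yaw":0},{"hand":0,"x":0,"y":0,"z":0.005,"yaw":0},{"hand":0,"x":0,"y":0,"z":0.005,"yaw":0},{"hand":0,"x":0,"y":0,"z":0.004,"yaw":0},{"hand":0,"x":0,"y":0,"z":0.002,"yaw":0},{"hand":0,"x":0,"y":0,"z":0.001,"yaw":0},{"hand":0,"x":0,"y":0,"z":0,"yaw":0}])

```text
clock: 19.65
eef_pos: [444.9, 300.2, 21.4]
eef_rot: [-3.142, 0.0, 2.791]
wrist_force: [0.6, -0.7, -3.1]
finger_gap: 66.4
finger_force: 25.0
```

Request:
arm_command(targets=[{"hand":0,"x":0,"y":0,"z":0.001,"yaw":0},{"hand":0,"x":0,"y":0,"z":0.001,"yaw":0},{"hand":0,"x":0,"y":0,"z":0,"yaw":0}])

```text
clock: 19.95
eef_pos: [445.0, 300.3, 19.9]
eef_rot: [3.141, 0.0, 2.791]
wrist_force: [-2.0, -1.9, 4.6]
finger_gap: 66.2
finger_force: 25.0
```

Request:
arm_command(targets=[{"hand":0.5,"x":0,"y":0,"z":0,"yaw":0},{"hand":1,"x":0,"y":0,"z":0,"yaw":0},{"hand":1,"x":0,"y":0,"z":0,"yaw":0},{"hand":1,"x":0,"y":0,"z":0,"yaw":0},{"hand":1,"x":0,"y":0,"z":0,"yaw":0},{"hand":1,"x":0,"y":0,"z":0,"yaw":0}])

```text
clock: 20.55
eef_pos: [444.9, 300.2, 19.4]
eef_rot: [-3.142, 0.0, 2.791]
wrist_force: [-0.4, -0.4, -0.6]
finger_gap: 93.6
finger_force: 0.0
```

Request:
arm_command(targets=[{"hand":1,"x":0,"y":0,"z":-0.01,"yaw":0},{"hand":1,"x":0,"y":0,"z":-0.02,"yaw":0},{"hand":1,"x":0,"y":0,"z":-0.02,"yaw":0},{"hand":1,"x":0,"y":0,"z":-0.02,"yaw":0},{"hand":1,"x":0,"y":0,"z":-0.02,"yaw":0},{"hand":1,"x":0,"y":0,"z":-0.02,"yaw":0},{"hand":1,"x":0,"y":0,"z":-0.02,"yaw":0},{"hand":1,"x":0,"y":0,"z":-0.02,"yaw":0},{"hand":1,"x":0,"y":0,"z":-0.01,"yaw":0},{"hand":1,"x":0,"y":0,"z":0,"yaw":0}])

```text
clock: 21.55
eef_pos: [445.2, 300.5, 180.9]
eef_rot: [3.14, 0.002, 2.791]
wrist_force: [0.2, -0.6, -0.8]
finger_gap: 94.0
finger_force: 0.0
```

```bash
python3 -c "
from h import *
snap('side','s8.png');to(610,92,180)
i=cv2.imread('pics/s8.png');print(proj('side',[610,92,68]))
f=lambda a:cv2.resize(a,(400,300),interpolation=cv2.INTER_CUBIC)
cv2.imwrite('pics/s8c.png',np.hstack([f(i[85:175,260:380]),f(i[150:240,310:430])]))"
```

```text
t 21.6 pos [444.9 300.2 179.6] rot [3.141 0.    2.791] gap 93.8 F [ 0.3 -0.4 -0.7] 0.0
tool shift [-226.6 -138.8   -0.4]
[373.1 187.4]
```

View pics/s8c.png

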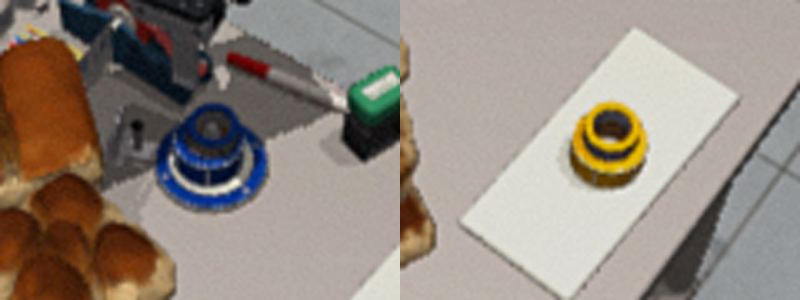

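The blue reel and collar are seated on the blue stand at (212,150) in the left crop. The yellow pair stands upright on the board at (609,140) in the right crop. Going back to the board for it.

Request:
arm_command(targets=[{"hand":1,"x":-0.02,"y":-0.0122,"z":0,"yaw":0},{"hand":1,"x":-0.0257,"y":-0.0158,"z":0,"yaw":0},{"hand":1,"x":-0.0257,"y":-0.0158,"z":0,"yaw":0},{"hand":1,"x":-0.0257,"y":-0.0158,"z":0,"yaw":0},{"hand":1,"x":-0.0257,"y":-0.0158,"z":0,"yaw":0},{"hand":1,"x":-0.0257,"y":-0.0158,"z":0,"yaw":0},{"hand":1,"x":-0.0257,"y":-0.0158,"z":0,"yaw":0},{"hand":1,"x":-0.0257,"y":-0.0158,"z":0,"yaw":0},{"hand":1,"x":-0.0257,"y":-0.0158,"z":0,"yaw":0},{"hand":1,"x":-0.0008,"y":0,"z":0,"yaw":0}])

```text
clock: 22.6
eef_pos: [610.7, 89.6, 177.6]
eef_rot: [-3.14, -0.002, 2.788]
wrist_force: [-0.1, -0.2, 0.0]
finger_gap: 93.9
finger_force: 0.0
```

Request:
arm_command(targets=[{"hand":1,"x":0,"y":0,"z":0,"yaw":0},{"hand":1,"x":0,"y":0,"z":0.015,"yaw":0},{"hand":1,"x":0,"y":0,"z":0.022,"yaw":0},{"hand":1,"x":0,"y":0,"z":0.025,"yaw":0},{"hand":1,"x":0,"y":0,"z":0.025,"yaw":0},{"hand":1,"x":0,"y":0,"z":0.025,"yaw":0},{"hand":1,"x":0,"y":0,"z":0.022,"yaw":0},{"hand":1,"x":0,"y":0,"z":0.018,"yaw":0},{"hand":1,"x":0,"y":0,"z":0.008,"yaw":0},{"hand":1,"x":0,"y":0,"z":0,"yaw":0}])

```text
clock: 23.6
eef_pos: [608.7, 92.8, 18.0]
eef_rot: [-3.141, -0.002, 2.792]
wrist_force: [-0.2, 0.7, -0.5]
finger_gap: 93.9
finger_force: 0.0
```

Request:
arm_command(targets=[{"hand":0.3,"x":0,"y":0,"z":0,"yaw":0},{"hand":0.2,"x":0,"y":0,"z":0,"yaw":0},{"hand":0,"x":0,"y":0,"z":0,"yaw":0},{"hand":0,"x":0,"y":0,"z":0,"yaw":0},{"hand":0,"x":0,"y":0,"z":0,"yaw":0},{"hand":0,"x":0,"y":0,"z":0,"yaw":0},{"hand":0,"x":0,"y":0,"z":0,"yaw":0}], newtons=25)

```text
clock: 24.3
eef_pos: [610.1, 92.3, 20.0]
eef_rot: [3.141, 0.001, 2.791]
wrist_force: [-0.9, -0.4, 7.4]
finger_gap: 65.8
finger_force: 25.0
```

Request:
arm_command(targets=[{"hand":0,"x":0,"y":0,"z":-0.004,"yaw":0},{"hand":0,"x":0,"y":0,"z":-0.01,"yaw":0},{"hand":0,"x":0,"y":0,"z":-0.015,"yaw":0},{"hand":0,"x":0,"y":0,"z":-0.02,"yaw":0},{"hand":0,"x":0,"y":0,"z":-0.02,"yaw":0},{"hand":0,"x":0,"y":0,"z":-0.02,"yaw":0},{"hand":0,"x":0,"y":0,"z":-0.02,"yaw":0},{"hand":0,"x":0,"y":0,"z":-0.015,"yaw":0},{"hand":0,"x":0,"y":0,"z":-0.01,"yaw":0},{"hand":0,"x":0,"y":0,"z":-0.004,"yaw":0}])

```text
clock: 25.3
eef_pos: [610.0, 92.2, 158.6]
eef_rot: [3.141, 0.001, 2.791]
wrist_force: [0.5, 1.2, -3.1]
finger_gap: 66.2
finger_force: 25.0
```

```bash
python3 -c "
from h import *
to(590,-20,158);to(471,-196,158)"
```

```text
t 25.3 pos [610.   92.2 158.6] rot [3.141e+00 1.000e-03 2.791e+00] gap 66.2 F [ 0.5  1.2 -3.1] 25.0
tool shift [ -19.8 -112.3    0.6]
t 25.3 pos [610.   92.2 158.6] rot [3.141e+00 1.000e-03 2.791e+00] gap 66.2 F [ 0.5  1.2 -3.1] 25.0
tool shift [  31.5 -318.5    0.6]
```

Request:
arm_command(targets=[{"hand":0,"x":-0.0007,"y":-0.0037,"z":0,"yaw":0},{"hand":0,"x":-0.0013,"y":-0.0075,"z":0,"yaw":0},{"hand":0,"x":-0.002,"y":-0.0112,"z":0,"yaw":0},{"hand":0,"x":-0.0026,"y":-0.015,"z":0,"yaw":0},{"hand":0,"x":-0.0033,"y":-0.0187,"z":0,"yaw":0},{"hand":0,"x":-0.0033,"y":-0.0187,"z":0,"yaw":0},{"hand":0,"x":-0.0026,"y":-0.015,"z":0,"yaw":0},{"hand":0,"x":-0.002,"y":-0.0112,"z":0,"yaw":0},{"hand":0,"x":-0.0013,"y":-0.0075,"z":0,"yaw":0},{"hand":0,"x":-0.0007,"y":-0.0037,"z":0,"yaw":0}])

```text
clock: 26.3
eef_pos: [589.8, -20.6, 157.4]
eef_rot: [-3.142, -0.0, 2.79]
wrist_force: [0.3, 0.3, -4.0]
finger_gap: 66.2
finger_force: 25.0
```

Request:
arm_command(targets=[{"hand":0,"x":0.0017,"y":-0.0069,"z":0,"yaw":0},{"hand":0,"x":0.0034,"y":-0.0137,"z":0,"yaw":0},{"hand":0,"x":0.0051,"y":-0.0206,"z":0,"yaw":0},{"hand":0,"x":0.0068,"y":-0.0275,"z":0,"yaw":0},{"hand":0,"x":0.0086,"y":-0.0344,"z":0,"yaw":0},{"hand":0,"x":0.0086,"y":-0.0344,"z":0,"yaw":0},{"hand":0,"x":0.0068,"y":-0.0275,"z":0,"yaw":0},{"hand":0,"x":0.0051,"y":-0.0206,"z":0,"yaw":0},{"hand":0,"x":0.0034,"y":-0.0137,"z":0,"yaw":0},{"hand":0,"x":0.0017,"y":-0.0069,"z":0,"yaw":0}])

```text
clock: 27.3
eef_pos: [470.2, -196.8, 157.6]
eef_rot: [-3.142, 0.0, 2.79]
wrist_force: [0.1, 0.5, -2.5]
finger_gap: 66.2
finger_force: 25.0
```

```bash
python3 -c "
from h import *
snap('side','s9.png');to(471,-196,20)
print(proj('side',[471,-196,62]),proj('side',[471,-196,12]))
im=cv2.imread('pics/s9.png')[200:320,240:400];cv2.imwrite('pics/s9c.png',cv2.resize(im,(800,600),interpolation=cv2.INTER_CUBIC))"
```

```text
t 27.4 pos [ 470.2 -197.   157.5] rot [-3.141  0.     2.79 ] gap 66.2 F [ 0.1 -0.5 -2.9] 25.0
tool shift [ -0.4   1.2 137.5]
[311.9 280.4] [312.  286.2]
```

View pics/s9c.png

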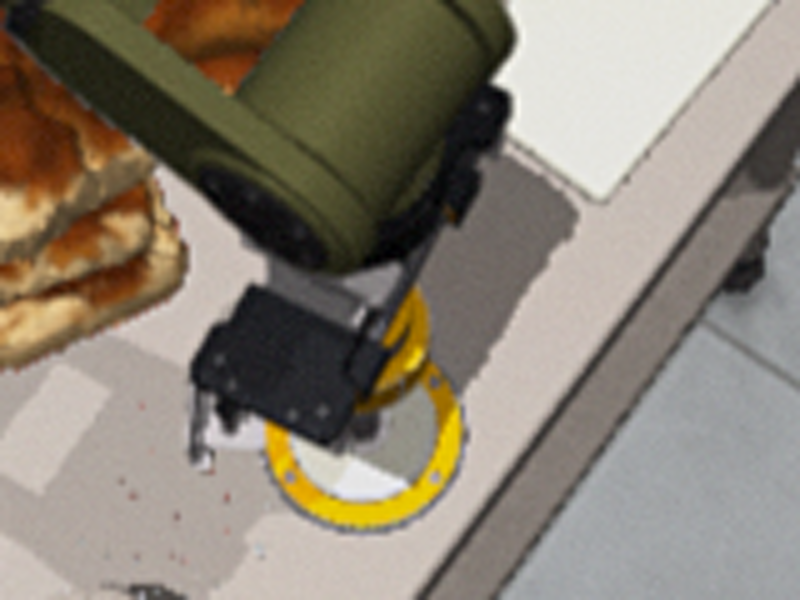

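The yellow reel hangs over the yellow stand, with the post foot at about (366,437) in the crop, 1–2 mm from the projection of the estimate. I'll add that small correction while lowering.

Request:
arm_command(targets=[{"hand":0,"x":-0.0014,"y":0.0015,"z":0.006,"yaw":0},{"hand":0,"x":0,"y":0,"z":0.012,"yaw":0},{"hand":0,"x":0,"y":0,"z":0.014,"yaw":0},{"hand":0,"x":0,"y":0,"z":0.014,"yaw":0},{"hand":0,"x":0,"y":0,"z":0.014,"yaw":0},{"hand":0,"x":0,"y":0,"z":0.012,"yaw":0},{"hand":0,"x":0,"y":0,"z":0.01,"yaw":0},{"hand":0,"x":0,"y":0,"z":0.008,"yaw":0},{"hand":0,"x":0,"y":0,"z":0.006,"yaw":0},{"hand":0,"x":0,"y":0,"z":0.004,"yaw":0}])

```text
clock: 28.35
eef_pos: [472.8, -195.0, 57.0]
eef_rot: [3.142, -0.0, 2.791]
wrist_force: [0.1, 0.7, -4.2]
finger_gap: 66.1
finger_force: 25.0
```

Request:
arm_command(targets=[{"hand":0,"x":0,"y":0,"z":0.004,"yaw":0},{"hand":0,"x":0,"y":0,"z":0.005,"yaw":0},{"hand":0,"x":0,"y":0,"z":0.005,"yaw":0},{"hand":0,"x":0,"y":0,"z":0.005,"yaw":0},{"hand":0,"x":0,"y":0,"z":0.005,"yaw":0},{"hand":0,"x":0,"y":0,"z":0.005,"yaw":0},{"hand":0,"x":0,"y":0,"z":0.003,"yaw":0},{"hand":0,"x":0,"y":0,"z":0.001,"yaw":0},{"hand":0,"x":0,"y":0,"z":0.001,"yaw":0},{"hand":0,"x":0,"y":0,"z":0,"yaw":0}])

```text
clock: 29.35
eef_pos: [472.8, -195.1, 23.5]
eef_rot: [-3.142, 0.0, 2.791]
wrist_force: [0.2, -0.5, -2.1]
finger_gap: 66.0
finger_force: 25.0
```

Request:
arm_command(targets=[{"hand":0,"x":0,"y":0,"z":0.001,"yaw":0},{"hand":0,"x":0,"y":0,"z":0.001,"yaw":0},{"hand":0,"x":0,"y":0,"z":0,"yaw":0}])

```text
clock: 29.65
eef_pos: [472.9, -195.1, 21.9]
eef_rot: [-3.142, 0.0, 2.791]
wrist_force: [-2.5, 2.1, 4.3]
finger_gap: 66.0
finger_force: 25.0
```

Request:
arm_command(targets=[{"hand":0.5,"x":0,"y":0,"z":0,"yaw":0},{"hand":1,"x":0,"y":0,"z":0,"yaw":0},{"hand":1,"x":0,"y":0,"z":0,"yaw":0},{"hand":1,"x":0,"y":0,"z":0,"yaw":0},{"hand":1,"x":0,"y":0,"z":0,"yaw":0},{"hand":1,"x":0,"y":0,"z":0,"yaw":0}])

```text
clock: 30.25
eef_pos: [472.8, -195.0, 21.4]
eef_rot: [3.142, -0.0, 2.791]
wrist_force: [-0.5, -1.1, -0.3]
finger_gap: 94.0
finger_force: 0.0
```

Request:
arm_command(targets=[{"hand":1,"x":0,"y":0,"z":-0.01,"yaw":0},{"hand":1,"x":0,"y":0,"z":-0.02,"yaw":0},{"hand":1,"x":0,"y":0,"z":-0.02,"yaw":0},{"hand":1,"x":0,"y":0,"z":-0.02,"yaw":0},{"hand":1,"x":0,"y":0,"z":-0.02,"yaw":0},{"hand":1,"x":0,"y":0,"z":-0.02,"yaw":0},{"hand":1,"x":0,"y":0,"z":-0.02,"yaw":0},{"hand":1,"x":0,"y":0,"z":-0.02,"yaw":0},{"hand":1,"x":0,"y":0,"z":-0.02,"yaw":0},{"hand":1,"x":0,"y":0,"z":-0.01,"yaw":0}])

```text
clock: 31.25
eef_pos: [473.1, -195.2, 203.8]
eef_rot: [-3.141, 0.003, 2.791]
wrist_force: [0.3, 0.1, -0.7]
finger_gap: 93.9
finger_force: 0.0
```

Request:
arm_command(targets=[{"hand":1,"x":-0.015,"y":0.02,"z":0,"yaw":0},{"hand":1,"x":-0.015,"y":0.02,"z":0,"yaw":0},{"hand":1,"x":-0.015,"y":0.02,"z":0,"yaw":0},{"hand":1,"x":-0.015,"y":0.02,"z":0,"yaw":0},{"hand":1,"x":-0.015,"y":0.02,"z":0,"yaw":0},{"hand":1,"x":0,"y":0,"z":0,"yaw":0},{"hand":1,"x":0,"y":0,"z":0,"yaw":0}])

```text
clock: 31.95
eef_pos: [577.2, -126.8, 201.0]
eef_rot: [-3.141, -0.001, 2.791]
wrist_force: [-0.5, -1.2, 0.4]
finger_gap: 94.1
finger_force: 0.0
```

```bash
python3 -c "
from h import *
i=snap('side','s10.png')[:,:,::-1];j=snap('top','t10.png')[:,:,::-1];to(471,-196,200)
f=lambda a:cv2.resize(np.ascontiguousarray(a),(400,300),interpolation=cv2.INTER_CUBIC)
cv2.imwrite('pics/s10c.png',np.vstack([np.hstack([f(i[100:160,283:363]),f(i[256:316,272:352])]),np.hstack([f(j[187:247,208:288]),f(j[177:237,351:431])])]))"
```

```text
t 32.0 pos [ 576.9 -127.4  201.5] rot [-3.141 -0.     2.79 ] gap 94.1 F [-0.   0.5  0.6] 0.0
tool shift [  75.9 -100.9    1.5]
```

View pics/s10c.png

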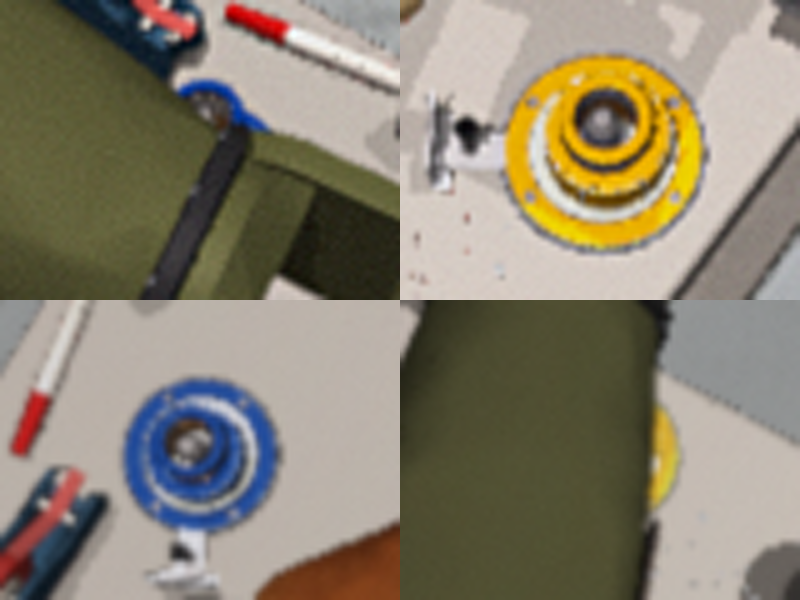

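Both stands carry the reel and collar of their own colour. The collars lie flat round the post tips, at (603,115) for yellow in the side crop and (190,443) for blue in the top crop, and the gripper is clear. Handing in.

```bash
python3 -c "
from cell import manip
print(manip.sign_off())"
```

```text
the job is handed in; nothing more can be done
None
```

The reels are changed over and the job is handed in at about 32 s: in the last pictures each reel sat on its own colour's stand with its matching collar flat on top; the hand-in returned no verdict.

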